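# Comb the loose brushes into a tight row on the stall's display board

## Task

Take the rake and comb the five scattered brushes on the display board into one tight, parallel row against the board's aluminium stop rail, squeezing the row snug with the rake for about half a second: a firm push of roughly 8 N, never over 20 N on a brush. Then stand the rake upright back in the middle of its cork mat and let go. Move the brushes only with the rake, not with the gripper, and leave everything else where it is.

Things in the scene. Friction and masses are not known exactly. Their poses are not given: they have to be found in the camera images.
- board: maroon display board with a flat pale felt top, fixed on the table: 220 mm along its x, 420 mm along its y (y from -255 to +165 mm). Origin on its underside; the felt is 16 mm above it. Its x is the direction in which the brushes should lie; the stop rail crosses it near its -y end
- stop_zone (a point): point fixed on the board, on its centre line at y = -145 mm, at felt height. The aluminium stop rail, 190 mm long along the board's x, rigid to a normal push, stands 15 mm above the felt; its brush-side face (looking to the board's +y) is clamped anywhere within 20 mm either side of this point along y. Where exactly is not measured
- brush1: square-handled writing brush with a clear cap, 120 mm long (its x), 10 x 10 mm in section, about 25 g, lying on the felt; origin at its centre. Number 1 of 5 counted from the stop rail
- brush2: square-handled writing brush with a clear cap, 120 mm long (its x), 10 x 10 mm in section, about 25 g, lying on the felt; origin at its centre. Number 2 of 5 counted from the stop rail
- brush3: square-handled writing brush with a clear cap, 120 mm long (its x), 10 x 10 mm in section, about 25 g, lying on the felt; origin at its centre. Number 3 of 5 counted from the stop rail
- brush4: square-handled writing brush with a clear cap, 120 mm long (its x), 10 x 10 mm in section, about 25 g, lying on the felt; origin at its centre. Number 4 of 5 counted from the stop rail
- brush5: square-handled writing brush with a clear cap, 120 mm long (its x), 10 x 10 mm in section, about 25 g, lying on the felt; origin at its centre. Number 5 of 5 counted from the stop rail
- rake: rake standing upright on its teeth: eight steel teeth 20 mm long, 8 mm wide, 34 mm deep (8 mm gaps) under a red crossbar 120 mm along its x, 34 mm along y; above it an upright handle 26 mm (x) by 20 mm (y), from 31 to 110 mm height, best gripped across the 20 mm. Origin: centre of its underside (tooth tips), z up. About 0.25 kg. Its long sides (+y, -y) push
- rest: flat cork mat 170 mm (x) by 85 mm (y), 5 mm thick, fixed on the table, on which the rake stands; origin at the centre of its underside; the rake's long side lies about along its x
- seal: yellowish stone name seal, 26 x 26 x 58 mm, standing on the board behind the stop; origin at the centre of its underside. A bystander
- ink_jar: black ink jar, 40 mm across, 42 mm tall, standing on the board behind the stop; origin at the centre of its underside. A bystander
- paperweight: brass bar paperweight 24 x 150 x 21 mm on the table along the board's far edge; origin at the centre of its underside. A bystander
- inkstone: black inkstone with a raised rim, 130 x 90 x 22 mm; origin at the centre of its underside. A bystander
- water_bowl: blue ceramic water bowl, 84 mm across, 42 mm tall; origin at the centre of its underside. A bystander
- ink_bottle: grey ink bottle with a red cap, 64 mm across, 150 mm tall; origin at the centre of its underside. A bystander
Not all that is in view belongs to the job. What is meant by the rake is not pink, and is the smaller of those in its own colour. Leave any purple look-alike of the brush1 alone.

How it is judged:
By the outcome, as a careful person would: the job done as asked, in the order asked, and still so for the second after the job is handed in, with the robot touching nothing.
It also fails if it takes over 59 s, if anything falls off the work surface, if the arm or the gripper's body presses on something with over 40 N, if the wrist force passes 120 N, or if a joint passes its speed limit or range.

## Robot

A 7-joint arm with a two-finger parallel gripper is mounted at the origin on the work surface. World frame = base frame: x ahead of the robot, y to its left, z up, the work surface at z = 0. Lengths are in m, angles in rad, forces in N, time in s.
With the tool pointing down it reaches from about 0.425 to 0.95 m from the base axis. Payload 4.7 kg.
Tool frame: the origin (TCP) lies between the finger pads; the fingertips stand 19 mm ahead of it and the grasp point (between the pads) is the TCP; x points along the fingers, z is the direction in which the jaws open and shut, and the axes are right-handed (so a half turn about x gives the same grasp; the last joint's range is limited). The gripper opens to 85 mm and grips with 20 to 120 N. Pads are 22 mm wide; open, the fingers measure 114 mm over their backs; the gripper's body (76 mm by 85 mm) begins 54 mm behind the grasp point. The pads swing forward as they close: fully open they stand 13 mm farther back than shut.
Start: joints at [1.291, 0.469, -0.049, 1.532, 0.024, 1.141, -0.082], TCP at [0.168, -0.654, 0.25] pointing down, gripper open.
Joint ranges: [-2.59, 2.59], [-0.33, 1.99], [-1.39, 1.29], [0.1, 2.45], [-1.04, 4.18], [0.21, 1.99], [-2.66, 2.66]. Speed limits (rad/s): [2.57, 2.57, 3.14, 3.14, 3.14, 3.14, 3.14].

## Interface

Orientations are given as a unit quaternion [w, x, y, z].
In Python, from rig import observe, camera, camera_model, robot, spotter gives the robot as it stands.
- The arm moves only by the tool servo_tool, never from a script. Its argument "targets" is one flat list of numbers, 5 for each row, row after row: the opening, from 0 (shut) to 1 (fully open), then the shift along the world's x, y, z in m, then the turn about the world's z in rad. In form: [jaw, dx, dy, dz, turn, jaw, dx, dy, dz, turn, ...]. A call has 1 to 8 rows; each row shifts and turns the commanded pose from where the row before left it; what a row does not reach is not made up. A row lasts 1/12 s, in which the tool goes at most 41.7 mm and 7.16 degrees, less where a joint would pass 70% of its speed; a pose out of reach is approached as far as the arm can. A call is refused whole if a number of a shift passes 0.0417 or a number of a turn 0.125, either way. A call with a gripper value outside its range is refused whole. The fingers move at their own pace and stop on an object; the grip force is fixed at half the most. Time passes only in rows, so rows that do not move let the fingers close. It gives the time, the measured TCP pose, the force and the opening at its end, in the units of the state.
- observe(): the state, without advancing time (a new reading comes with each control period).
- camera(name): name is "scene" or "top" or "wrist"; returns the picture (480x640x3 uint8, red, green, blue); there is no depth.
- camera_model(name): a dict with "vertical_fov" (degrees; the focal length in pixels is half the picture's height over the tangent of half this angle, whatever the lens; pixels are square), "cx", "cy" (the principal point, pixels), "view" (4x4, takes a point from world to camera coordinates). Camera axes: x right, y up, looking along -z (the intrinsics and any distortion apply to the point x, -y, -z); pixel columns grow to the right and rows downward; lengths in m; the calibration is good to about 2 mm. A picture is of the moment at which its call begins: read the wrist's pose just before it. camera_model takes no time and is no camera call; for the wrist camera it gives the pose at the moment of the call.
- robot.close_job(): hands the job in, once; it reports no verdict.
Trained networks look in the newest picture that a camera, given by its name, has taken for a name from the list of things; names that differ only in an ending like _2 or _b are one class to them, and where a whole thing is asked for, a point or a joint stands for the part that bears it (a point fixed in the world has none). Each returns a list of dicts, best first, with "confidence" (0 to 1); they miss things now and then, are a little off and sometimes report something else, mostly with a low value. They report only what shows in the picture. A call takes as long as a camera call. They do not tell look-alikes from the thing itself.
- spotter.recognise(camera, thing): "point" ([x, y, z] in m, in the coordinates of the camera as it stood for that picture, good to about 4 mm: the middle of the surface that is visible of it).
- spotter.cut_out(camera, thing): "region" (480x640 bool, what is visible of it).
- spotter.place_of(camera, thing): "point" ([x, y, z] in m, in the coordinates of the camera as it stood for that picture, good to about 4 mm: a listed point, or the origin of a listed thing).
The state is a dict: "clock": time; "joint_positions": joint angles; "joint_velocities": joint speeds; "joint_efforts": joint torques, N m; "position": TCP position; "tcp_rot": TCP orientation; "ft_force": force on the tool from outside, world axes, zero at the start; "ft_torque": the same for the moment, N m; "gripper_width": finger opening in m.
Only numpy, scipy, OpenCV 4.12 (cv2) and the standard library are available. Lean on these libraries where they do the work, as an engineer would, in place of code of your own. Each camera call takes 0.05 s, during which the arm holds its last target.

## Working session

There is one attempt and no reset: what is moved stays moved. The work goes in short steps, Python scripts to look and compute and a tool call to move; the robot and the scene stay as the last step left them, time stands still between calls to the robot, and variables do not carry over. Pictures are saved under pics/ and viewed, and the job is handed in when it is done.

Besides the shell and the picture viewer there is one more tool, called by a JSON object that holds its "api" and its "payload". servo_tool: Moves the arm, as the interface text tells. Its arguments: {"type":"object","properties":{"targets":{"type":"array"}},"required":["targets"]}

```bash
ls; mkdir -p pics
python3 - <<'E'
from rig import observe, camera, camera_model
import cv2
s=observe();print(s)
for n in("scene","top","wrist"):
    im=camera(n);cv2.imwrite(f"pics/{n}0.png",im[:,:,::-1]);m=camera_model(n);print(n,m)
E
```

```text
pics
{'clock': 0.0, 'joint_positions': array([ 1.29109499,  0.4694482 , -0.04860944,  1.5336888 ,  0.02405208,
        1.14092806, -0.08231608]), 'joint_velocities': array([-0.00036119, -0.00176988, -0.00068274, -0.00022425, -0.00041015,
        0.00039068, -0.00206703]), 'joint_efforts': array([-4.01827920e-04, -5.10301888e+01, -4.62896540e-02, -2.37710917e+01,
        1.07878429e-02,  7.52274238e-03,  1.59386701e-05]), 'position': array([ 0.16742476, -0.653363  ,  0.24925899]), 'tcp_rot': array([ 0.55808027,  0.4339402 ,  0.55914275, -0.43313011]), 'ft_force': array([-1.26785993, -0.83230424,  0.66873803]), 'ft_torque': array([ 0.01205701, -0.00135583,  0.0114352 ]), 'gripper_width': 0.08568003316587075}
scene {'vertical_fov': 56.652822315672445, 'cx': 309.84332762610563, 'cy': 239.38888114270253, 'view': array([[ 0.52336072,  0.85210251,  0.00385631, -0.21515786],
       [-0.54776669,  0.33296437,  0.76751963,  0.28203435],
       [ 0.65272139, -0.40380199,  0.64101384, -1.35463605],
       [ 0.        ,  0.        ,  0.        ,  1.        ]])}
top {'vertical_fov': 56.93147647219517, 'cx': 328.0347612260539, 'cy': 237.59101244310855, 'view': array([[ 9.18164681e-03, -9.99956791e-01,  1.45375590e-03,
        -7.85149566e-02],
       [ 9.96397508e-01,  9.27151839e-03,  8.42973568e-02,
        -4.95751469e-01],
       [-8.43071929e-02,  6.74530204e-04,  9.96439583e-01,
        -9.71114790e-01],
       [ 0.00000000e+00,  0.00000000e+00,  0.00000000e+00,
         1.00000000e+00]])}
wrist {'vertical_fov': 69.38910891474919, 'cx': 315.92461769239145, 'cy': 243.17316024842984, 'view': array([[ 2.47483246e-01, -9.68892041e-01, -5.05671216e-04,
        -6.73773324e-01],
       [ 9.30709284e-01,  2.37875265e-01, -2.77840937e-01,
         3.62229427e-02],
       [ 2.69318159e-01,  6.82903440e-02,  9.60626961e-01,
        -3.79614802e-01],
       [ 0.00000000e+00,  0.00000000e+00,  0.00000000e+00,
         1.00000000e+00]])}
```

View pics/scene0.png

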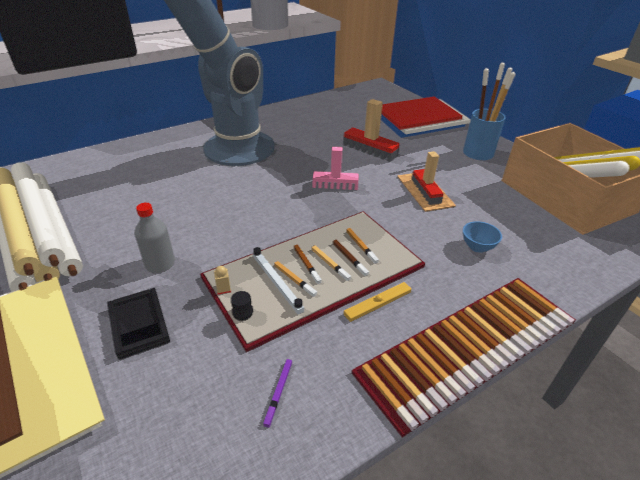

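View pics/top0.png

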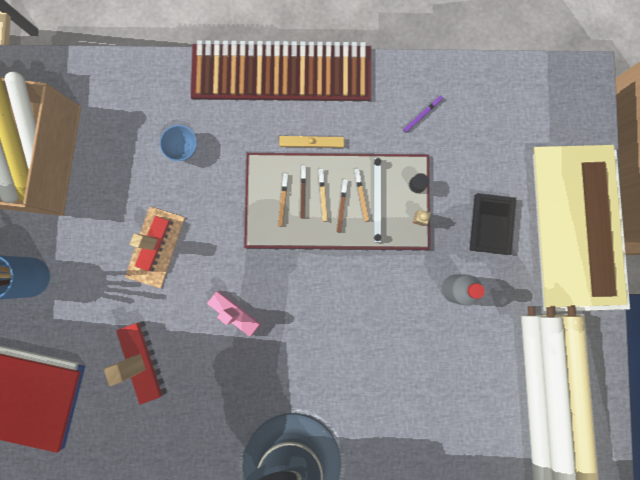

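View pics/wrist0.png

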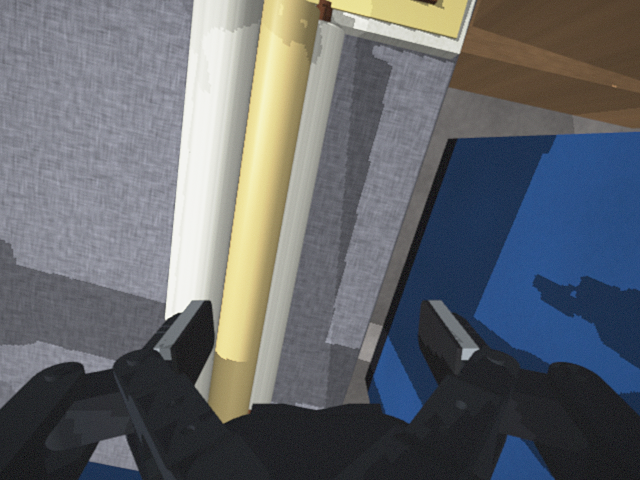

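```bash
cat > h.py <<'E'
import numpy as np, cv2
from rig import observe, camera, camera_model, spotter
def ray(n,px,m=None):
    m=m or camera_model(n); f=240/np.tan(np.radians(m["vertical_fov"]/2))
    V=np.array(m["view"]);R=V[:3,:3];t=V[:3,3]
    px=np.atleast_2d(px).astype(float)
    d=np.c_[(px[:,0]-m["cx"])/f,-(px[:,1]-m["cy"])/f,-np.ones(len(px))]
    return -R.T@t, d@R
def toplane(n,px,z,m=None):
    c,d=ray(n,px,m); s=(z-c[2])/d[:,2]; return c+d*s[:,None]
def proj(n,P,m=None):
    m=m or camera_model(n); f=240/np.tan(np.radians(m["vertical_fov"]/2))
    V=np.array(m["view"]);p=np.atleast_2d(P)@V[:3,:3].T+V[:3,3]
    return np.c_[m["cx"]+f*p[:,0]/-p[:,2], m["cy"]-f*p[:,1]/-p[:,2]]
def towld(n,p,m=None):
    V=np.array((m or camera_model(n))["view"]);return V[:3,:3].T@(np.array(p)-V[:3,3])
E
python3 - <<'E'
from h import *
np.set_printoptions(precision=4,suppress=True)
im=camera("top");cv2.imwrite("pics/top1.png",im[:,:,::-1])
for t in("rake","rest","board","brush1","stop_zone"):
    for r in spotter.place_of("top",t): print(t,round(r["confidence"],2),towld("top",r["point"]),proj("top",towld("top",r["point"]))[0])
for i,(t) in enumerate(("board","rake","rest","brush1")):
    for r in spotter.cut_out("top",t):
        g=r["region"].astype(np.uint8); c=cv2.findContours(g,0,1)[0]; c=max(c,key=cv2.contourArea)
        (a,b),w,an=cv2.minAreaRect(c); print(t,round(r["confidence"],2),g.sum(),(round(a),round(b)),w,an)
cr=im[140:260,240:440,::-1];cv2.imwrite("pics/topb.png",cv2.resize(cr,None,fx=4,fy=4,interpolation=cv2.INTER_CUBIC))
cr=im[200:300,110:210,::-1];cv2.imwrite("pics/topr.png",cv2.resize(cr,None,fx=5,fy=5,interpolation=cv2.INTER_CUBIC))
print(observe()["clock"])
E
```

```text
rake 0.89 [0.3247 0.1323 0.0044] [235.4956 313.564 ]
rake 0.83 [ 0.2177  0.3305 -0.0008] [146.0539 360.9087]
rake 0.82 [0.4808 0.3139 0.0052] [157.3595 243.4415]
rake 0.51 [0.5821 0.0267 0.023 ] [283.7381 199.242 ]
rake 0.35 [ 0.6009 -0.0152  0.0194] [302.513  191.4488]
rest 0.6 [0.4725 0.321  0.0041] [154.2614 247.0887]
board 0.91 [ 0.5787 -0.0485 -0.0003] [317.3176 202.7061]
board 0.26 [ 0.6186 -0.2785  0.017 ] [418.5011 185.0352]
brush1 0.82 [ 0.6025 -0.0185  0.0183] [303.9989 190.8865]
brush1 0.72 [ 0.7914 -0.2921  0.0041] [422.5685 113.2586]
brush1 0.64 [ 0.5934 -0.1474  0.0219] [360.9881 195.0705]
brush1 0.64 [ 0.5706 -0.102   0.021 ] [340.8037 204.9593]
brush1 0.63 [0.5834 0.0241 0.025 ] [284.8098 198.5017]
brush1 0.59 [ 0.5942 -0.0606  0.0244] [322.5288 194.1646]
stop_zone 0.62 [ 0.5811 -0.193   0.0138] [380.7225 201.2638]
board 0.83 16254 (338, 201) (185.61819458007812, 97.03328704833984) 0.8303154110908508
rake 0.97 990 (233, 315) (54.60000991821289, 22.600004196166992) 36.869895935058594
rake 0.96 2661 (131, 366) (79.10253143310547, 54.107086181640625) 72.6459732055664
rake 0.88 1181 (148, 242) (31.939598083496094, 55.15151596069336) 21.801410675048828
rest 0.61 1872 (155, 247) (39.528465270996094, 76.84333801269531) 18.434947967529297
brush1 0.79 238 (342, 205) (4.625730037689209, 52.468990325927734) 7.594643592834473
brush1 0.77 255 (323, 195) (52.30310821533203, 5.509526252746582) 85.71085357666016
brush1 0.77 210 (304, 191) (48.0, 5.0) 90.0
brush1 0.77 256 (423, 113) (5.6868767738342285, 50.993377685546875) 46.27302551269531
brush1 0.71 303 (283, 199) (6.5672454833984375, 52.63747024536133) 5.710592269897461
brush1 0.49 337 (362, 195) (53.12897491455078, 6.976531982421875) 79.69515228271484
0.65
```

```bash
sleep 0
```

```text
(no output)
```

View pics/topb.png

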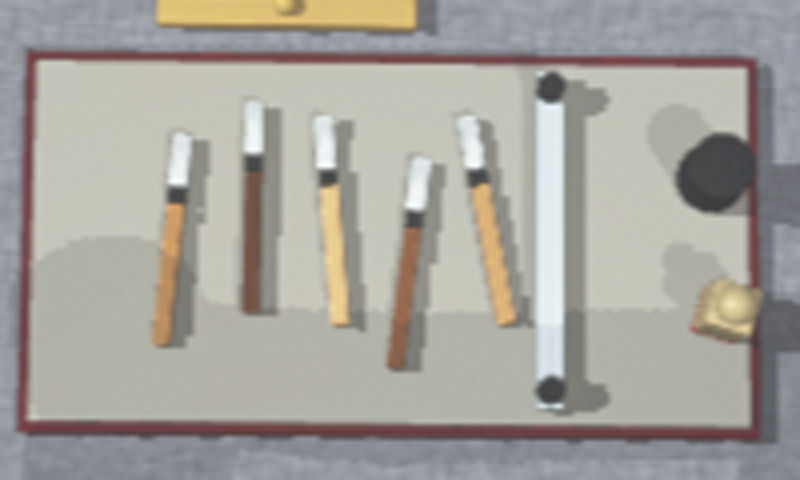

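View pics/topr.png

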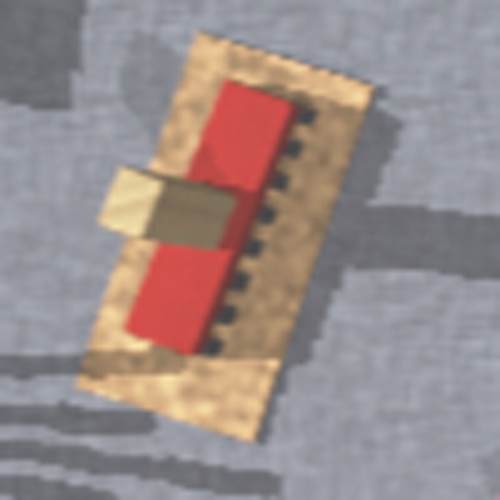

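Run:
```python
from h import *
np.set_printoptions(precision=4,suppress=True)
mat=np.array([(198,33),(374,90),(255,441),(78,383)])/5+[110,200]-.4
P=toplane("top",mat,.005);print(P,P.mean(0)); d=(P[0]-P[3]+P[1]-P[2]);print(np.linalg.norm(P[0]-P[3]),np.linalg.norm(P[0]-P[1]),np.degrees(np.arctan2(d[1],d[0])))
r=np.array([(228,80),(297,102),(197,354),(125,330)])/5+[110,200]-.4
P=toplane("top",r,.036);print(P,P.mean(0)); d=(P[0]-P[3]+P[1]-P[2]);print(np.linalg.norm(P[0]-P[3]),np.linalg.norm(P[0]-P[1]),np.degrees(np.arctan2(d[1],d[0])))
hd=np.array([(119,165),(160,178),(150,240),(98,225)])/5+[110,200]-.4
P=toplane("top",hd,.115);print("handle",P.mean(0))
b=np.array([(30,53),(756,62),(756,436),(22,432)])/4+[240,140]-.375
print("board",toplane("top",b,.016))
br=np.array([[(180,130),(160,345)],[(253,98),(250,312)],[(323,113),(342,325)],[(422,155),(396,368)],[(467,113),(508,325)],[(535,75),(536,408)]])/4+[240,140]-.375
for e in br: print(toplane("top",e,.026).round(4).tolist())
print(proj("scene",[[.48,.315,.005]]))
```

```text
[[0.5661 0.3362 0.005 ]
 [0.5406 0.2547 0.005 ]
 [0.3807 0.3025 0.005 ]
 [0.406  0.3835 0.005 ]] [0.4734 0.3192 0.005 ]
0.16696421915545567 0.08542868220036084 -16.54936856767769
[[0.5405 0.3094 0.036 ]
 [0.531  0.2784 0.036 ]
 [0.4194 0.3179 0.036 ]
 [0.4296 0.3499 0.036 ]] [0.4801 0.3139 0.036 ]
0.11811269968165043 0.03237373431445611 -19.758165885322605
handle [0.48   0.3152 0.115 ]
board [[ 0.6898  0.1131  0.016 ]
 [ 0.6885 -0.3025  0.016 ]
 [ 0.4741 -0.3003  0.016 ]
 [ 0.4725  0.1122  0.016 ]]
[[0.6435, 0.0254, 0.026], [0.5213, 0.0345, 0.026]]
[[0.6622, -0.0155, 0.026], [0.5403, -0.0155, 0.026]]
[[0.654, -0.0552, 0.026], [0.5335, -0.0671, 0.026]]
[[0.6304, -0.1112, 0.026], [0.5096, -0.0974, 0.026]]
[[0.6548, -0.1365, 0.026], [0.5344, -0.1599, 0.026]]
[[0.677, -0.1749, 0.026], [0.488, -0.1756, 0.026]]
[[426.1791 190.5495]]
```

```bash
cat >> h.py <<'E'
from scipy.spatial.transform import Rotation as Ro
def st(s=None):
    s=s or observe(); q=s["tcp_rot"]; R=Ro.from_quat([q[1],q[2],q[3],q[0]]).as_matrix()
    print("t",round(s["clock"],2),"p",s["position"].round(4),"x",R[:,0].round(3),"jaw yaw",round(np.degrees(np.arctan2(R[1,2],R[0,2])),2),"F",s["ft_force"].round(2),"w",round(s["gripper_width"],4),"q",s["joint_positions"].round(2))
E
python3 -c "
from h import *
st()"
```

```text
t 0.65 p [ 0.1676 -0.6539  0.2503] x [ 0. -0. -1.] jaw yaw -75.63 F [0.42 0.65 0.36] w 0.0853 q [ 1.29  0.47 -0.05  1.53  0.02  1.14 -0.08]
```

{"api": "servo_tool", "payload": {"targets": [1,0.023,0.032,0,0.12,1,0.023,0.032,0,0.12,1,0.023,0.032,0,0.12,1,0.023,0.032,0,0.12,1,0.023,0.032,0,0.12,1,0.023,0.032,0,0.12,1,0.023,0.032,0,0.12,1,0.023,0.032,0,0.12]}}

```text
clock: 1.32
position: [0.3524, -0.3963, 0.2507]
tcp_rot: [0.696, 0.124, 0.696, -0.125]
ft_force: [0.0, -0.2, -0.4]
gripper_width: 0.0854
```

{"api": "servo_tool", "payload": {"targets": [1,0.023,0.032,0,0.12,1,0.023,0.032,0,0.12,1,0.023,0.032,0.01,0.12,1,0.023,0.032,0.01,0.12,1,0.023,0.032,0.01,0.12,1,0.023,0.032,0.01,0.12,1,0.015,0.036,0.01,0.12,1,0.01,0.038,0.01,0.12]}}

```text
clock: 1.98
position: [0.5159, -0.1305, 0.311]
tcp_rot: [0.675, -0.211, 0.674, 0.211]
ft_force: [1.4, -0.2, 0.3]
gripper_width: 0.0857
```

Run:
```python
from h import *
import json
np.set_printoptions(precision=4,suppress=True)
m=camera_model("wrist");im=camera("wrist");st();cv2.imwrite("pics/w1.png",im[:,:,::-1])
np.save("m1.npy",m,allow_pickle=True)
m=camera_model("wrist");im=camera("wrist");st();cv2.imwrite("pics/w2.png",im[:,:,::-1])
np.save("m2.npy",m,allow_pickle=True)
```

```text
t 2.03 p [ 0.5183 -0.12    0.3138] x [ 0.007  0.005 -1.   ] jaw yaw 35.67 F [2.87 7.56 1.55] w 0.0856 q [ 0.73  0.25 -0.7   1.76  0.16  1.19  0.61]
t 2.08 p [ 0.5172 -0.1236  0.3129] x [ 0.006  0.003 -1.   ] jaw yaw 35.2 F [-0.77 -0.27  0.78] w 0.085 q [ 0.74  0.25 -0.69  1.76  0.17  1.19  0.61]
```

View pics/w2.png

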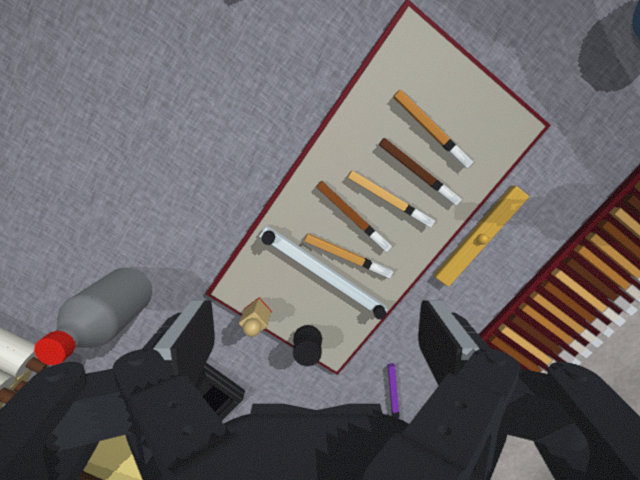

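Run:
```python
import cv2
im=cv2.imread("pics/w2.png")
cv2.imwrite("pics/w2a.png",cv2.resize(im[200:330,240:410],None,fx=4.6,fy=4.6,interpolation=cv2.INTER_CUBIC))
```

```text
(no output)
```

View pics/w2a.png

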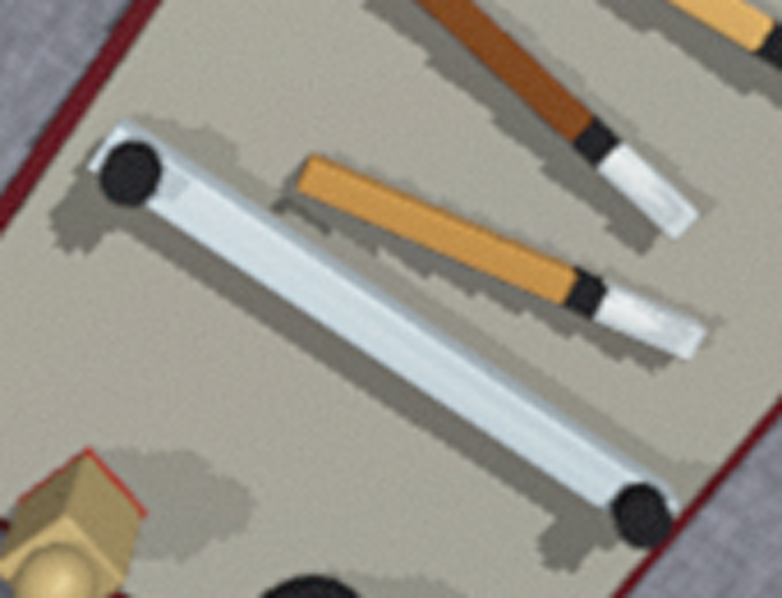

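Run:
```python
from h import *
np.set_printoptions(precision=4,suppress=True)
m=np.load("m2.npy",allow_pickle=True).item()
def q(p,z): 
    P=toplane("wrist",np.array(p,float)/4.6+[240,200]-.39,z,m);return P
P=q([(128,120),(680,494)],.016);print("rail bottom",P,np.degrees(np.arctan2(*(P[1]-P[0])[[1,0]])))
P=q([(158,152),(650,484)],.031);print("rail top",P)
P=toplane("wrist",[(407,2),(548,126),(338,372),(209,295)],.016,m);print("board",P)
for e in [((397,92),(470,163)),((382,142),(457,201)),((351,174),(432,223)),((319,185),(388,247)),((306,238),(391,273))]:
    print(toplane("wrist",e,.026,m)[:,:2].round(4).tolist())
print("top rail edge at .031",toplane("top",np.array([(536,75),(537,408)])/4+[240,140]-.375,.031))
```

```text
rail bottom [[ 0.4875 -0.1771  0.016 ]
 [ 0.6804 -0.1772  0.016 ]] -0.04384054023903165
rail top [[ 0.4983 -0.1757  0.031 ]
 [ 0.6643 -0.1756  0.031 ]]
board [[ 0.4738  0.1116  0.016 ]
 [ 0.6872  0.1115  0.016 ]
 [ 0.687  -0.2975  0.016 ]
 [ 0.4765 -0.3006  0.016 ]]
[[0.52, 0.0349], [0.6379, 0.0253]]
[[0.5397, -0.0161], [0.6557, -0.0168]]
[[0.5326, -0.0655], [0.649, -0.0548]]
[[0.5096, -0.0977], [0.6244, -0.11]]
[[0.5345, -0.1598], [0.6493, -0.1347]]
top rail edge at .031 [[ 0.6757 -0.175   0.031 ]
 [ 0.4876 -0.1756  0.031 ]]
```

{"api": "servo_tool", "payload": {"targets": [1,-0.003,0.037,0,0.052,1,-0.003,0.037,0,0.052,1,-0.003,0.037,0,0.052,1,-0.003,0.037,0,0.052,1,-0.003,0.037,0,0.052,1,-0.003,0.037,0,0.052,1,-0.003,0.037,0,0.052,1,-0.003,0.037,0,0.052]}}

```text
clock: 2.75
position: [0.4903, 0.1651, 0.3105]
tcp_rot: [0.618, -0.345, 0.618, 0.344]
ft_force: [1.3, -0.1, -1.4]
gripper_width: 0.0853
```

{"api": "servo_tool", "payload": {"targets": [1,-0.003,0.037,-0.02,0.052,1,-0.003,0.037,-0.02,0.052,1,-0.003,0.037,-0.02,0.052,1,-0.001,0.037,-0.02,0.052,1,0,0,0,0,1,0,0,0,0]}}

```text
clock: 3.25
position: [0.4792, 0.3121, 0.2298]
tcp_rot: [0.577, -0.407, 0.579, 0.408]
ft_force: [-0.0, 0.2, -0.4]
gripper_width: 0.0856
```

Run:
```python
from h import *
st();m=camera_model("wrist");im=camera("wrist");st();cv2.imwrite("pics/w3.png",im[:,:,::-1])
np.save("m3.npy",m,allow_pickle=True)
```

```text
t 3.25 p [0.4792 0.3121 0.2298] x [-0.003 -0.    -1.   ] jaw yaw 70.35 F [-0.01  0.16 -0.36] w 0.0856 q [ 0.03  0.47 -0.91  1.77  0.41  1.11  0.21]
t 3.3 p [0.4805 0.3104 0.2306] x [-0.001 -0.001 -1.   ] jaw yaw 70.16 F [ 0.41 -0.44  0.66] w 0.0855 q [ 0.03  0.47 -0.91  1.77  0.41  1.11  0.21]
```

View pics/w3.png

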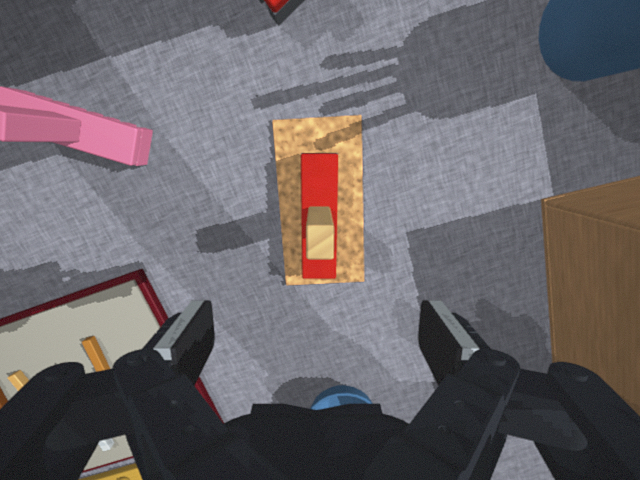

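Run:
```python
import cv2
im=cv2.imread("pics/w3.png")
cv2.imwrite("pics/w3a.png",cv2.resize(im[105:295,250:390],None,fx=3.1,fy=3.1,interpolation=cv2.INTER_CUBIC))
```

```text
(no output)
```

View pics/w3a.png

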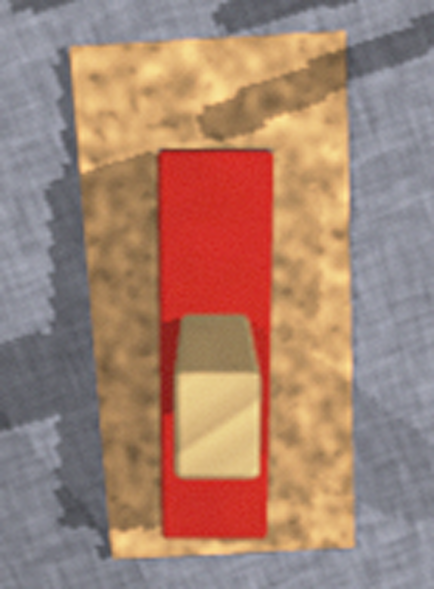

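The candidates are the pink rake (top-view pixel 233,312), the large red rake (138,362) and the small red rake on the cork mat (153,243, wrist view 320,215). The last one fits: it isn't pink, it's the smaller of the two red ones, and it stands on the mat.

Run:
```python
from h import *
np.set_printoptions(precision=4,suppress=True)
m=np.load("m3.npy",allow_pickle=True).item()
def q(p,z): return toplane("wrist",np.array(p,float)/3.1+[250,105]-.34,z,m)
def rep(n,P):
    d=(P[0]-P[3]+P[1]-P[2]);print(n,P[:,:2].tolist(),"c",P.mean(0),np.linalg.norm(P[0]-P[3]),np.linalg.norm(P[0]-P[1]),np.degrees(np.arctan2(d[1],d[0])))
rep("mat",q([(70,46),(346,31),(355,548),(112,558)],.005))
rep("bar",q([(160,150),(273,150),(267,538),(162,538)],.036))
rep("hand",q([(177,373),(258,371),(261,478),(175,479)],.115))
```

```text
mat [[0.3775103620679941, 0.3040948041238931], [0.4019595260944548, 0.38525189173570334], [0.5651968219481789, 0.3367095190183802], [0.5401336088194764, 0.2552876814827271]] c [0.4712 0.3203 0.005 ] 0.16978944491488068 0.08475986368101249 163.36670110679898
bar [[0.41554097546681185, 0.3208892178979061], [0.42647704108065904, 0.3514553867209222], [0.538996195736294, 0.3113700787055019], [0.5277692075531866, 0.27992359633896585]] c [0.4772 0.3159 0.036 ] 0.11947116064952035 0.03246364439842657 160.1691120349754
hand [[0.46240594501879917, 0.3112239278240043], [0.4681997146977659, 0.3288296944920585], [0.49284319129370024, 0.32113150486060305], [0.486269037790686, 0.30198620820466604]] c [0.4774 0.3158 0.115 ] 0.02558872135150922 0.018534583541662923 160.7535197040055
```

{"api": "servo_tool", "payload": {"targets": [1,-0.003,0.005,-0.03,0,1,0,0,-0.035,0,1,0,0,-0.035,0,1,0,0,-0.03,0,1,0,0,-0.02,0,1,0,0,-0.003,0,1,0,0,0,0]}}

```text
clock: 3.88
position: [0.4786, 0.3134, 0.0781]
tcp_rot: [0.579, -0.406, 0.58, 0.405]
ft_force: [-0.1, -0.1, 0.3]
gripper_width: 0.0855
```

{"api": "servo_tool", "payload": {"targets": [0.1,0,0,0,0,0,0,0,0,0,0,0,0,0,0,0,0,0,0,0,0,0,0,0,0]}}

```text
clock: 4.3
position: [0.4781, 0.3156, 0.0791]
tcp_rot: [0.579, -0.406, 0.578, 0.406]
ft_force: [0.8, -0.8, -1.0]
gripper_width: 0.0255
```

{"api": "servo_tool", "payload": {"targets": [0,0,0,0,0,0,0,0,0,0,0,0,0,0,0,0,0,0,0,0]}}

```text
clock: 4.63
position: [0.478, 0.3156, 0.079]
tcp_rot: [0.579, -0.406, 0.579, 0.406]
ft_force: [-0.7, -2.2, 6.2]
gripper_width: 0.0198
```

Run:
```python
from h import *
st();im=camera("scene");st();cv2.imwrite("pics/s2.png",cv2.resize(im[120:240,340:500,::-1],None,fx=4,fy=4,interpolation=cv2.INTER_CUBIC))
```

```text
t 4.63 p [0.478  0.3156 0.079 ] x [ 0.001 -0.    -1.   ] jaw yaw 70.13 F [-0.69 -2.24  6.25] w 0.0198 q [-0.09  0.64 -0.78  1.9   0.6   0.85  0.05]
t 4.68 p [0.478  0.3155 0.079 ] x [ 0.001 -0.    -1.   ] jaw yaw 70.12 F [ 0.19 -2.14  5.37] w 0.0192 q [-0.09  0.64 -0.78  1.9   0.6   0.85  0.05]
```

View pics/s2.png

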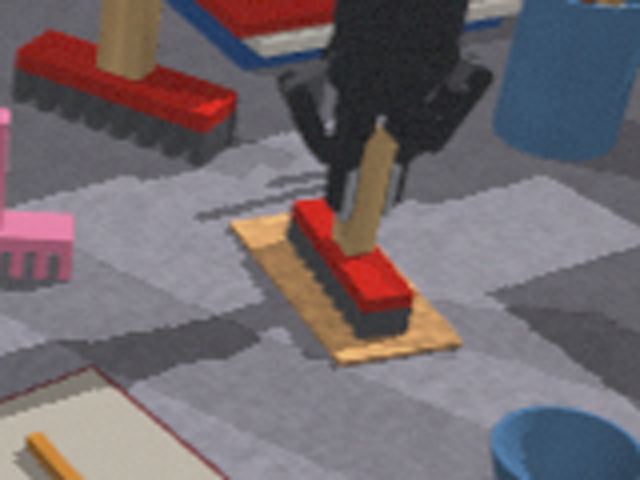

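{"api": "servo_tool", "payload": {"targets": [0,0,0,0.01,0,0,0,0,0.02,0,0,0,0,0.03,0,0,0.0135,-0.0307,0,0.043,0,0.0135,-0.0307,0,0.043,0,0.0135,-0.0307,0,0.043,0,0.0135,-0.0307,0,0.043,0,0.0135,-0.0307,0,0.043]}}

```text
clock: 5.35
position: [0.5452, 0.1603, 0.1383]
tcp_rot: [0.531, -0.467, 0.531, 0.467]
ft_force: [1.3, 1.7, -1.6]
gripper_width: 0.0195
```

{"api": "servo_tool", "payload": {"targets": [0,0.0135,-0.0307,0,0.043,0,0.0135,-0.0307,0,0.043,0,0.0135,-0.0307,0,0.046,0,0,0,0,0,0,0,0,0,0,0,0,0,0,0,0,0,0,0,0]}}

```text
clock: 5.93
position: [0.585, 0.0713, 0.1384]
tcp_rot: [0.5, -0.5, 0.499, 0.501]
ft_force: [-0.3, -0.4, -2.6]
gripper_width: 0.0191
```

Run:
```python
from h import *
st();m=camera_model("wrist");im=camera("wrist");cv2.imwrite("pics/w4.png",im[:,:,::-1]);np.save("m4.npy",m,allow_pickle=True)
st();im=camera("top");cv2.imwrite("pics/t4.png",cv2.resize(im[140:260,240:440,::-1],None,fx=4,fy=4,interpolation=cv2.INTER_CUBIC));st()
im=camera("scene");cv2.imwrite("pics/s4.png",im[:,:,::-1])
```

```text
t 5.93 p [0.585  0.0713 0.1384] x [-0.     0.001 -1.   ] jaw yaw 90.14 F [-0.35 -0.41 -2.56] w 0.0191 q [ 0.45  0.62 -0.91  1.82  0.58  0.99  0.88]
t 5.98 p [0.585  0.0715 0.1385] x [-0.     0.001 -1.   ] jaw yaw 90.16 F [-0.58  0.08 -2.22] w 0.0192 q [ 0.45  0.62 -0.91  1.82  0.58  0.99  0.88]
t 6.03 p [0.5851 0.0715 0.1385] x [-0.  0. -1.] jaw yaw 90.17 F [ 0.16  1.14 -2.44] w 0.0192 q [ 0.45  0.62 -0.91  1.82  0.58  0.99  0.88]
```

View pics/w4.png

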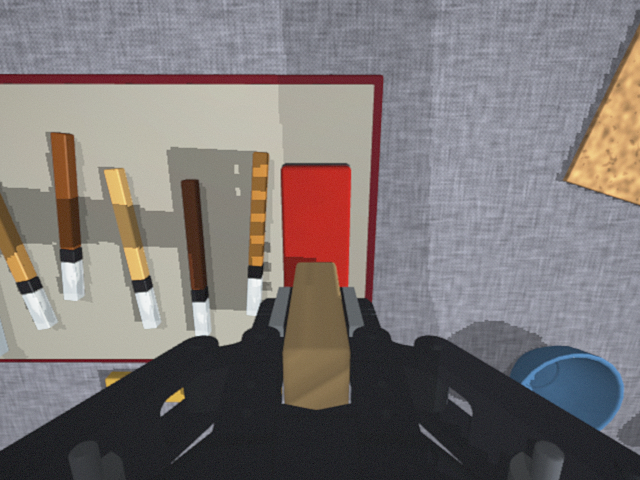

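View pics/s4.png

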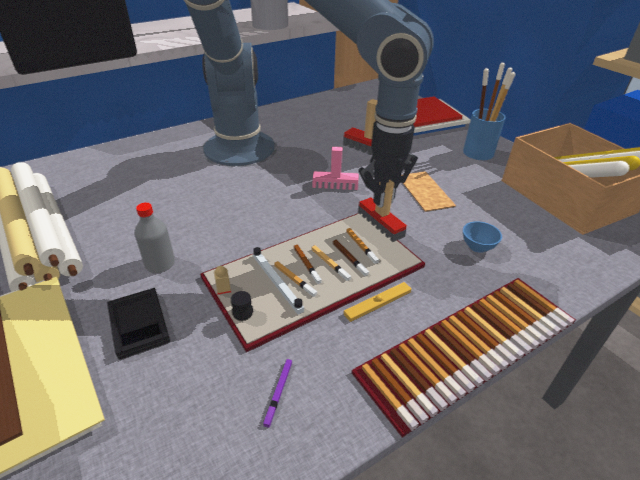

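{"api": "servo_tool", "payload": {"targets": [0,0.001,0,-0.015,0,0,0,0,-0.015,0,0,0,0,-0.01,0,0,0,0,-0.004,0,0,0,0,-0.002,0,0,0,0,0,0,0,0,0,0,0]}}

```text
clock: 6.67
position: [0.5869, 0.0701, 0.0924]
tcp_rot: [0.5, -0.5, 0.5, 0.5]
ft_force: [-1.0, 0.3, -3.0]
gripper_width: 0.0194
```

{"api": "servo_tool", "payload": {"targets": [0,0,-0.005,0,0,0,0,-0.006,0,0,0,0,-0.006,0,0,0,0,-0.006,0,0,0,0,-0.006,0,0,0,0,-0.006,0,0,0,0,-0.006,0,0,0,0,-0.006,0,0]}}

```text
clock: 7.33
position: [0.5867, 0.0222, 0.0923]
tcp_rot: [0.5, -0.5, 0.5, 0.5]
ft_force: [1.5, -0.3, -2.0]
gripper_width: 0.0191
```

{"api": "servo_tool", "payload": {"targets": [0,0,-0.006,0,0,0,0,-0.006,0,0,0,0,-0.006,0,0,0,0,-0.006,0,0,0,0,-0.006,0,0,0,0,-0.006,0,0,0,0,-0.006,0,0,0,0,-0.006,0,0]}}

```text
clock: 8.0
position: [0.5867, -0.0257, 0.0923]
tcp_rot: [0.5, -0.5, 0.5, 0.5]
ft_force: [-0.4, 0.2, -1.9]
gripper_width: 0.0195
```

Run:
```python
from h import *
st();im=camera("wrist");cv2.imwrite("pics/w5.png",im[:,:,::-1])
```

```text
t 8.0 p [ 0.5867 -0.0257  0.0923] x [ 0.  0. -1.] jaw yaw 90.02 F [-0.37  0.19 -1.86] w 0.0195 q [ 0.59  0.68 -0.86  1.85  0.64  0.92  0.99]
```

View pics/w5.png

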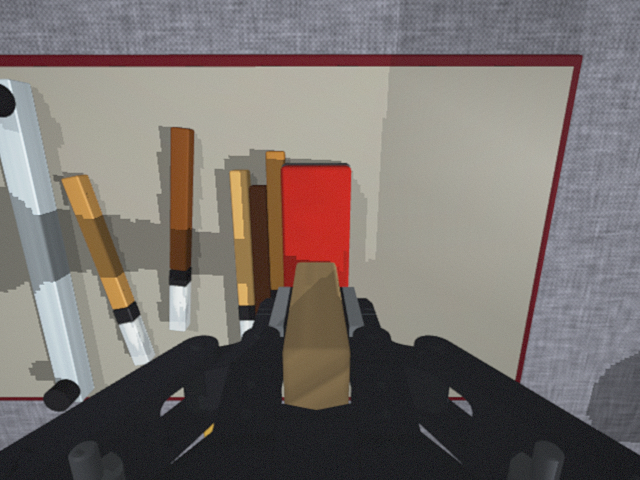

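{"api": "servo_tool", "payload": {"targets": [0,0,-0.006,0,0,0,0,-0.006,0,0,0,0,-0.006,0,0,0,0,-0.006,0,0,0,0,-0.006,0,0,0,0,-0.006,0,0,0,0,-0.006,0,0,0,0,-0.006,0,0]}}

```text
clock: 8.72
position: [0.5867, -0.0737, 0.0922]
tcp_rot: [0.5, -0.5, 0.5, 0.5]
ft_force: [-0.2, 0.7, -2.8]
gripper_width: 0.0199
```

{"api": "servo_tool", "payload": {"targets": [0,0,-0.005,0,0,0,0,-0.005,0,0,0,0,-0.004,0,0,0,0,-0.003,0,0,0,0,-0.002,0,0,0,0,-0.002,0,0,0,0,-0.002,0,0,0,0,-0.002,0,0]}}

```text
clock: 9.38
position: [0.5866, -0.0981, 0.0922]
tcp_rot: [0.5, -0.5, 0.5, 0.5]
ft_force: [-0.0, -0.1, -2.8]
gripper_width: 0.0196
```

Run:
```python
from h import *
st();im=camera("wrist");cv2.imwrite("pics/w6.png",im[:,:,::-1])
```

```text
t 9.38 p [ 0.5866 -0.0981  0.0922] x [-0.  0. -1.] jaw yaw 90.03 F [-0.01 -0.06 -2.8 ] w 0.0196 q [ 0.7   0.69 -0.86  1.83  0.64  0.93  1.12]
```

View pics/w6.png

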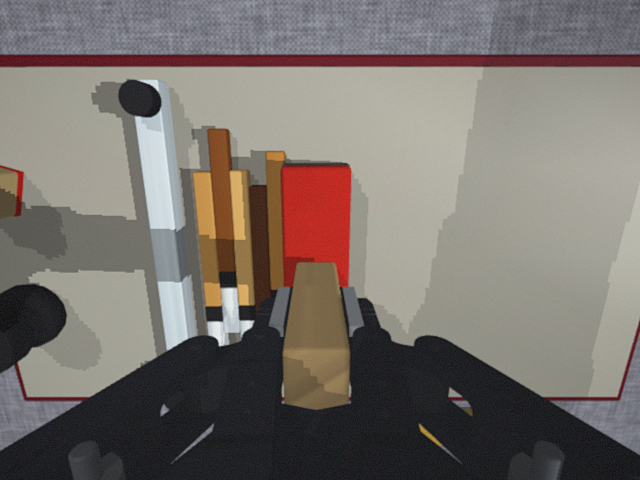

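Run:
```python
import cv2
im=cv2.imread("pics/w6.png")
cv2.imwrite("pics/w6a.png",cv2.resize(im[110:360,130:310],None,fx=2.4,fy=2.4,interpolation=cv2.INTER_CUBIC))
```

```text
(no output)
```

View pics/w6a.png

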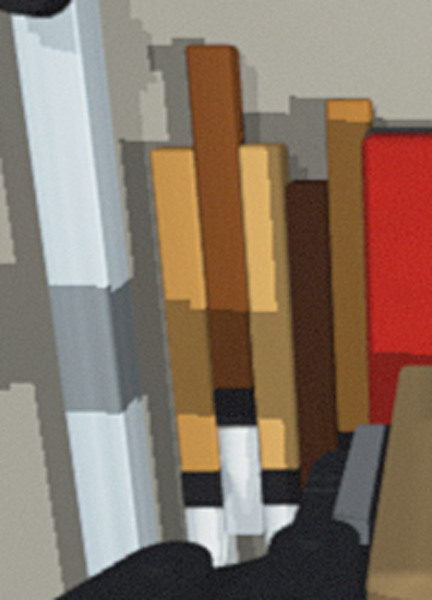

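{"api": "servo_tool", "payload": {"targets": [0,0,-0.0015,0,0,0,0,-0.0015,0,0,0,0,-0.0015,0,0,0,0,-0.0015,0,0,0,0,-0.001,0,0]}}

```text
clock: 9.85
position: [0.5867, -0.1054, 0.0922]
tcp_rot: [0.5, -0.5, 0.5, 0.5]
ft_force: [-0.6, 0.7, -2.6]
gripper_width: 0.0196
```

{"api": "servo_tool", "payload": {"targets": [0,0,-0.0005,0,0,0,0,-0.0005,0,0]}}

```text
clock: 10.02
position: [0.5866, -0.1063, 0.0922]
tcp_rot: [0.5, -0.5, 0.5, 0.5]
ft_force: [1.0, 0.8, -2.8]
gripper_width: 0.0192
```

{"api": "servo_tool", "payload": {"targets": [0,0,-0.0005,0,0,0,0,-0.0005,0,0]}}

```text
clock: 10.18
position: [0.5866, -0.1072, 0.0922]
tcp_rot: [0.5, -0.5, 0.5, 0.5]
ft_force: [0.5, 0.3, -2.8]
gripper_width: 0.0192
```

{"api": "servo_tool", "payload": {"targets": [0,0,-0.0005,0,0,0,0,-0.0005,0,0]}}

```text
clock: 10.35
position: [0.5867, -0.1082, 0.0922]
tcp_rot: [0.5, -0.5, 0.5, 0.5]
ft_force: [0.1, 0.0, -2.5]
gripper_width: 0.0194
```

{"api": "servo_tool", "payload": {"targets": [0,0,-0.0005,0,0,0,0,-0.0005,0,0]}}

```text
clock: 10.52
position: [0.5867, -0.1088, 0.0923]
tcp_rot: [0.5, -0.5, 0.5, 0.5]
ft_force: [0.7, 1.3, -2.6]
gripper_width: 0.0194
```

Run:
```python
from h import *
st();im=camera("wrist");cv2.imwrite("pics/w7.png",cv2.resize(im[110:360,130:310,::-1],None,fx=2.4,fy=2.4,interpolation=cv2.INTER_CUBIC));st()
```

```text
t 10.52 p [ 0.5867 -0.1088  0.0923] x [ 0.     0.001 -1.   ] jaw yaw 90.01 F [ 0.7   1.27 -2.63] w 0.0194 q [ 0.72  0.69 -0.86  1.83  0.64  0.93  1.14]
t 10.57 p [ 0.5867 -0.1088  0.0923] x [ 0.     0.001 -1.   ] jaw yaw 90.01 F [ 0.49  1.84 -2.73] w 0.0194 q [ 0.72  0.69 -0.86  1.83  0.64  0.93  1.14]
```

View pics/w7.png

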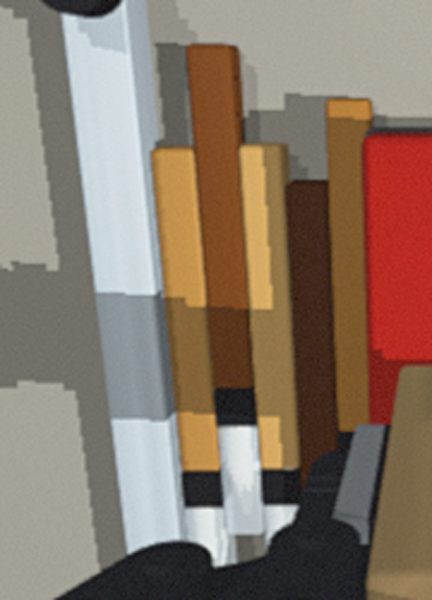

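{"api": "servo_tool", "payload": {"targets": [0,0,-0.0005,0,0,0,0,0,0,0]}}

```text
clock: 10.73
position: [0.5867, -0.1089, 0.0923]
tcp_rot: [0.5, -0.5, 0.5, 0.5]
ft_force: [0.6, 3.4, -2.8]
gripper_width: 0.0196
```

{"api": "servo_tool", "payload": {"targets": [0,0,-0.0005,0,0,0,0,0,0,0]}}

```text
clock: 10.9
position: [0.5867, -0.109, 0.0923]
tcp_rot: [0.5, -0.5, 0.499, 0.501]
ft_force: [-0.5, 4.8, -2.7]
gripper_width: 0.0192
```

{"api": "servo_tool", "payload": {"targets": [0,0,-0.0005,0,0,0,0,0,0,0]}}

```text
clock: 11.07
position: [0.5867, -0.1091, 0.0923]
tcp_rot: [0.5, -0.5, 0.499, 0.501]
ft_force: [-0.3, 5.4, -2.5]
gripper_width: 0.0187
```

{"api": "servo_tool", "payload": {"targets": [0,0,-0.0004,0,0,0,0,-0.0003,0,0,0,0,0,0,0]}}

```text
clock: 11.32
position: [0.5867, -0.1092, 0.0924]
tcp_rot: [0.501, -0.5, 0.499, 0.501]
ft_force: [0.2, 6.5, -3.2]
gripper_width: 0.0194
```

{"api": "servo_tool", "payload": {"targets": [0,0,0,0,0]}}

```text
clock: 11.4
position: [0.5867, -0.1092, 0.0924]
tcp_rot: [0.501, -0.5, 0.499, 0.501]
ft_force: [-0.2, 5.9, -3.5]
gripper_width: 0.0191
```

{"api": "servo_tool", "payload": {"targets": [0,0,0,0,0]}}

```text
clock: 11.48
position: [0.5867, -0.1092, 0.0924]
tcp_rot: [0.501, -0.5, 0.499, 0.501]
ft_force: [-0.2, 6.6, -2.9]
gripper_width: 0.0191
```

{"api": "servo_tool", "payload": {"targets": [0,0,-0.0004,0,0,0,0,-0.0003,0,0,0,0,0,0,0]}}

```text
clock: 11.73
position: [0.5867, -0.1093, 0.0924]
tcp_rot: [0.501, -0.499, 0.499, 0.501]
ft_force: [-0.1, 6.8, -1.2]
gripper_width: 0.0193
```

{"api": "servo_tool", "payload": {"targets": [0,0,0,0,0]}}

```text
clock: 11.82
position: [0.5867, -0.1093, 0.0924]
tcp_rot: [0.501, -0.499, 0.499, 0.501]
ft_force: [-0.3, 7.2, -2.4]
gripper_width: 0.0189
```

{"api": "servo_tool", "payload": {"targets": [0,0,0,0,0]}}

```text
clock: 11.9
position: [0.5867, -0.1093, 0.0924]
tcp_rot: [0.501, -0.499, 0.499, 0.501]
ft_force: [-0.5, 6.8, -2.8]
gripper_width: 0.0194
```

{"api": "servo_tool", "payload": {"targets": [0,0,-0.0004,0,0,0,0,-0.0004,0,0,0,0,0,0,0,0,0,0,0,0]}}

```text
clock: 12.23
position: [0.5867, -0.1094, 0.0925]
tcp_rot: [0.501, -0.499, 0.498, 0.502]
ft_force: [-1.4, 8.7, -2.1]
gripper_width: 0.0194
```

{"api": "servo_tool", "payload": {"targets": [0,0,0,0,0,0,0,0,0,0,0,0,0,0,0]}}

```text
clock: 12.48
position: [0.5867, -0.1094, 0.0924]
tcp_rot: [0.501, -0.499, 0.498, 0.502]
ft_force: [0.0, 8.0, -2.8]
gripper_width: 0.0193
```

Run:
```python
from h import *
st();im=camera("wrist");cv2.imwrite("pics/w8.png",cv2.resize(im[70:360,90:360,::-1],None,fx=2,fy=2,interpolation=cv2.INTER_CUBIC));st()
im=camera("top");cv2.imwrite("pics/t8.png",cv2.resize(im[140:260,240:440,::-1],None,fx=4,fy=4,interpolation=cv2.INTER_CUBIC));st()
```

```text
t 12.48 p [ 0.5867 -0.1094  0.0924] x [ 0.     0.005 -1.   ] jaw yaw 90.1 F [ 0.03  7.95 -2.77] w 0.0193 q [ 0.73  0.69 -0.86  1.83  0.64  0.93  1.15]
t 12.53 p [ 0.5867 -0.1094  0.0925] x [ 0.     0.005 -1.   ] jaw yaw 90.1 F [-0.79  8.31 -2.84] w 0.0191 q [ 0.73  0.69 -0.86  1.83  0.64  0.93  1.15]
t 12.58 p [ 0.5867 -0.1094  0.0924] x [ 0.     0.005 -1.   ] jaw yaw 90.09 F [-0.08  8.92 -3.2 ] w 0.0195 q [ 0.73  0.69 -0.86  1.83  0.64  0.93  1.15]
```

View pics/w8.png

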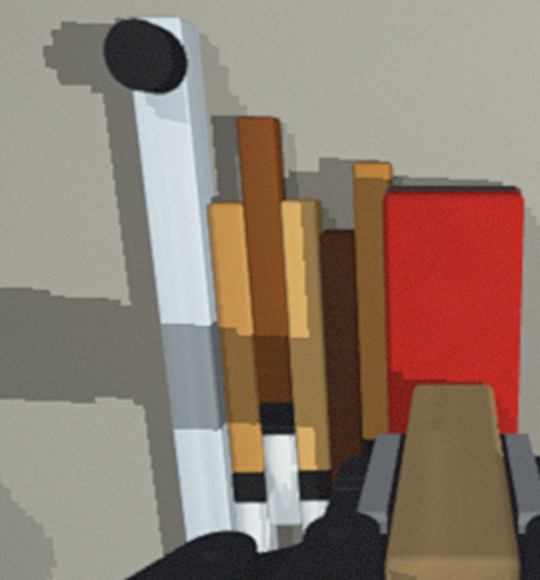

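{"api": "servo_tool", "payload": {"targets": [0,0,0,0,0,0,0,0,0,0,0,0,0,0,0,0,0,0,0,0]}}

```text
clock: 12.92
position: [0.5867, -0.1094, 0.0924]
tcp_rot: [0.501, -0.499, 0.498, 0.502]
ft_force: [-0.6, 7.1, -2.4]
gripper_width: 0.0193
```

{"api": "servo_tool", "payload": {"targets": [0,0,0.001,0,0,0,0,0.001,0,0,0,0,0.002,0,0,0,0,0.003,0,0,0,0,0.008,0,0,0,0,0.015,0,0,0,0,0.02,0,0,0,0,0.02,0,0]}}

```text
clock: 13.58
position: [0.5868, -0.0435, 0.0922]
tcp_rot: [0.5, -0.5, 0.501, 0.499]
ft_force: [0.5, -0.6, -2.2]
gripper_width: 0.0191
```

{"api": "servo_tool", "payload": {"targets": [0,0,0.02,0.01,0,0,0,0.03,0.02,0,0,0,0.02,0.02,0,0,0,0.01,0,0,0,0,0,0,0]}}

```text
clock: 14.0
position: [0.5871, 0.0403, 0.1437]
tcp_rot: [-0.5, 0.502, -0.498, -0.501]
ft_force: [-1.3, -0.7, -2.7]
gripper_width: 0.0194
```

Run:
```python
from h import *
st();m=camera_model("wrist");im=camera("wrist");cv2.imwrite("pics/w9.png",im[:,:,::-1]);np.save("m9.npy",m,allow_pickle=True)
im=camera("top");cv2.imwrite("pics/t9.png",cv2.resize(im[140:260,240:440,::-1],None,fx=4,fy=4,interpolation=cv2.INTER_CUBIC));st()
```

```text
t 14.0 p [0.5871 0.0403 0.1437] x [ 0.003  0.001 -1.   ] jaw yaw 90.27 F [-1.25 -0.75 -2.73] w 0.0194 q [ 0.51  0.62 -0.91  1.82  0.58  1.    0.94]
t 14.1 p [0.5862 0.0356 0.1412] x [-0.002 -0.003 -1.   ] jaw yaw 89.99 F [ 0.14 -0.63 -2.75] w 0.0193 q [ 0.52  0.62 -0.91  1.82  0.58  1.    0.94]
```

View pics/w9.png

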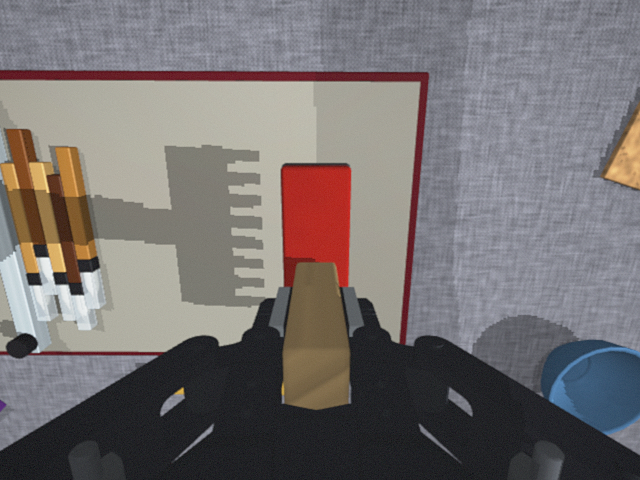

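View pics/t9.png

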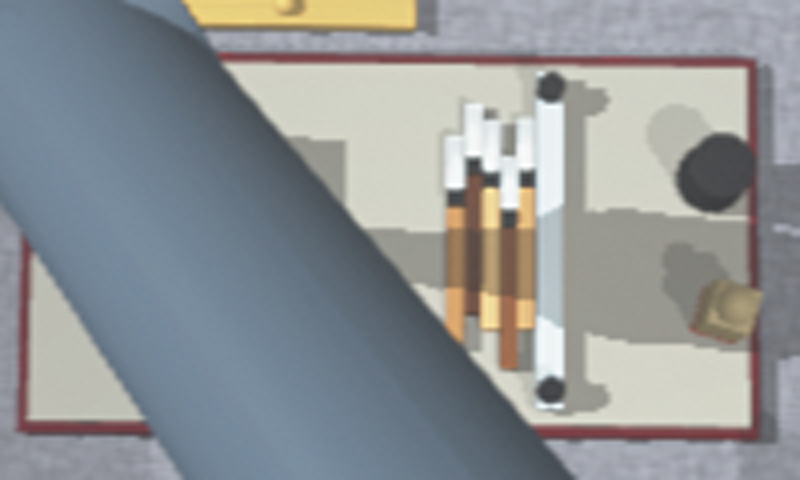

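{"api": "servo_tool", "payload": {"targets": [0,-0.0128,0.0316,0,-0.032,0,-0.0128,0.0316,0,-0.032,0,-0.0128,0.0316,0,-0.032,0,-0.0128,0.0316,0,-0.032,0,-0.0128,0.0316,0,-0.032,0,-0.0128,0.0316,0,-0.032,0,-0.0128,0.0316,0,-0.032,0,-0.0128,0.0316,0,-0.033]}}

```text
clock: 14.77
position: [0.4845, 0.2882, 0.1406]
tcp_rot: [0.56, -0.431, 0.562, 0.43]
ft_force: [0.5, -0.1, -1.7]
gripper_width: 0.0193
```

{"api": "servo_tool", "payload": {"targets": [0,-0.0128,0.0316,0,-0.033,0,0,0,0,0,0,0,0,0,0,0,0,0,0,0]}}

```text
clock: 15.1
position: [0.4724, 0.3191, 0.1408]
tcp_rot: [0.566, -0.423, 0.568, 0.421]
ft_force: [0.8, -0.3, -2.1]
gripper_width: 0.0193
```

Run:
```python
from h import *
st();m=camera_model("wrist");im=camera("wrist");cv2.imwrite("pics/w10.png",im[:,:,::-1]);np.save("m10.npy",m,allow_pickle=True)
st()
```

```text
t 15.1 p [0.4724 0.3191 0.1408] x [-0.001 -0.003 -1.   ] jaw yaw 73.27 F [ 0.79 -0.32 -2.08] w 0.0193 q [-0.04  0.57 -0.85  1.86  0.52  0.96  0.15]
t 15.15 p [0.4727 0.3186 0.1409] x [-0.001 -0.003 -1.   ] jaw yaw 73.2 F [-0.71 -0.14 -2.51] w 0.019 q [-0.04  0.57 -0.85  1.86  0.52  0.96  0.15]
```

View pics/w10.png

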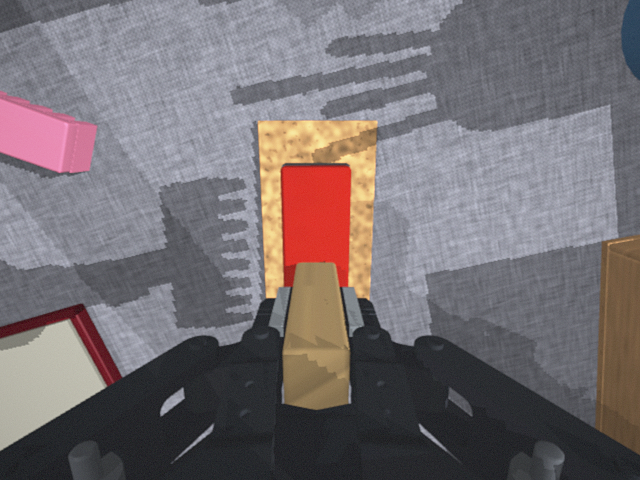

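Run:
```python
from h import *
np.set_printoptions(precision=4,suppress=True)
m=np.load("m10.npy",allow_pickle=True).item()
P=toplane("wrist",[(257.5,121),(377.5,120.5)],.005,m);print(P,np.linalg.norm(P[0]-P[1]))
e=P.mean(0);a=np.radians(-16.6);print("centre",e[:2]+.085*np.array([np.cos(a),np.sin(a)]))
P=toplane("wrist",[(282,166),(350,166)],.036+.0618,m);e=P.mean(0);print("rake",P,e[:2]+.06*np.array([np.cos(a),np.sin(a)]))
```

```text
[[0.3779 0.3039 0.005 ]
 [0.4022 0.3856 0.005 ]] 0.0852312791236508
centre [0.4715 0.3204]
rake [[0.4096 0.3213 0.0978]
 [0.4189 0.3521 0.0978]] [0.4718 0.3195]
```

{"api": "servo_tool", "payload": {"targets": [0,-0.001,0.0015,-0.02,0,0,0,0,-0.02,0,0,0,0,-0.012,0,0,0,0,-0.005,0,0,0,0,-0.002,0,0,0,0,-0.001,0,0,0,0,-0.001,0,0,0,0,0,0]}}

```text
clock: 15.82
position: [0.4709, 0.3233, 0.0819]
tcp_rot: [0.567, -0.423, 0.567, 0.423]
ft_force: [-0.9, -0.2, -1.8]
gripper_width: 0.0194
```

{"api": "servo_tool", "payload": {"targets": [0,0,0,-0.0005,0,0,0,0,0,0]}}

```text
clock: 15.98
position: [0.4707, 0.3232, 0.0812]
tcp_rot: [0.567, -0.423, 0.567, 0.423]
ft_force: [0.2, 0.7, -2.6]
gripper_width: 0.0194
```

{"api": "servo_tool", "payload": {"targets": [0,0.0007,-0.0028,0,0,0,0,0,0,0,0,0,0,0,0]}}

```text
clock: 16.23
position: [0.4714, 0.3199, 0.0808]
tcp_rot: [0.567, -0.423, 0.567, 0.422]
ft_force: [-0.5, 0.4, -3.1]
gripper_width: 0.0193
```

{"api": "servo_tool", "payload": {"targets": [0,0,0,-0.0008,0,0,0,0,-0.0007,0,0,0,0,0,0]}}

```text
clock: 16.48
position: [0.4711, 0.3203, 0.0791]
tcp_rot: [0.567, -0.423, 0.567, 0.423]
ft_force: [0.5, -1.1, -3.1]
gripper_width: 0.0195
```

{"api": "servo_tool", "payload": {"targets": [0,0,0,-0.0005,0,0,0,0,0,0]}}

```text
clock: 16.65
position: [0.4712, 0.3203, 0.0791]
tcp_rot: [0.567, -0.423, 0.567, 0.423]
ft_force: [-0.7, -0.8, 1.3]
gripper_width: 0.0194
```

{"api": "servo_tool", "payload": {"targets": [0.3,0,0,0,0,0.35,0,0,0,0,0.6,0,0,0,0,0.8,0,0,0,0,0.8,0,0,0,0,0.8,0,0,0,0]}}

```text
clock: 17.15
position: [0.4712, 0.3203, 0.0788]
tcp_rot: [0.567, -0.423, 0.567, 0.423]
ft_force: [0.2, -0.7, -0.4]
gripper_width: 0.068
```

Run:
```python
from h import *
st();im=camera("wrist");cv2.imwrite("pics/w11.png",im[:,:,::-1])
im=camera("scene");cv2.imwrite("pics/s11.png",cv2.resize(im[120:240,340:500,::-1],None,fx=4,fy=4,interpolation=cv2.INTER_CUBIC))
```

```text
t 17.15 p [0.4712 0.3203 0.0788] x [ 0.  0. -1.] jaw yaw 73.4 F [ 0.15 -0.72 -0.37] w 0.068 q [-0.09  0.64 -0.79  1.9   0.61  0.85  0.08]
```

View pics/w11.png

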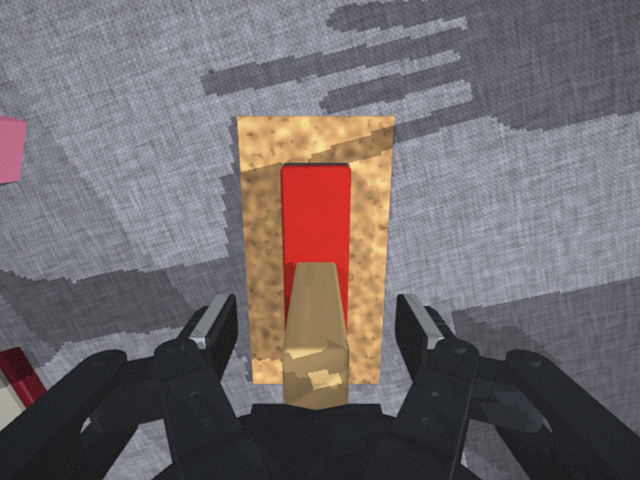

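View pics/s11.png

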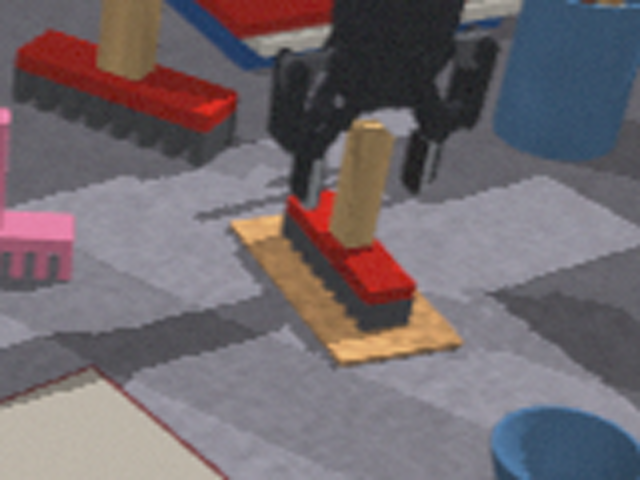

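Released and upright. I'll lift straight up, then move aside to check.

{"api": "servo_tool", "payload": {"targets": [0.8,0,0,0.015,0,0.8,0,0,0.03,0,0.8,0,0,0.035,0,0.8,0,0,0.035,0,0.8,0,0,0.035,0,0.8,0,0,0.01,0,0.8,0,0,0,0,0.8,0,0,0,0]}}

```text
clock: 17.92
position: [0.4711, 0.3201, 0.2393]
tcp_rot: [0.567, -0.423, 0.567, 0.422]
ft_force: [-0.8, -0.4, -0.1]
gripper_width: 0.0684
```

Run:
```python
from h import *
st();m=camera_model("wrist");im=camera("wrist");cv2.imwrite("pics/w12.png",im[:,:,::-1]);np.save("m12.npy",m,allow_pickle=True)
im=camera("top");cv2.imwrite("pics/t12f.png",im[:,:,::-1]);cv2.imwrite("pics/t12.png",cv2.resize(im[140:260,240:440,::-1],None,fx=4,fy=4,interpolation=cv2.INTER_CUBIC));st()
im=camera("scene");cv2.imwrite("pics/s12.png",im[:,:,::-1])
```

```text
t 17.92 p [0.4711 0.3201 0.2393] x [ 0.001  0.    -1.   ] jaw yaw 73.39 F [-0.85 -0.36 -0.06] w 0.0684 q [ 0.03  0.46 -0.93  1.76  0.41  1.12  0.24]
t 18.02 p [0.4706 0.3193 0.2374] x [-0.002 -0.002 -1.   ] jaw yaw 73.39 F [ 0.07 -0.12 -1.08] w 0.0682 q [ 0.03  0.46 -0.93  1.77  0.41  1.12  0.24]
```

View pics/w12.png

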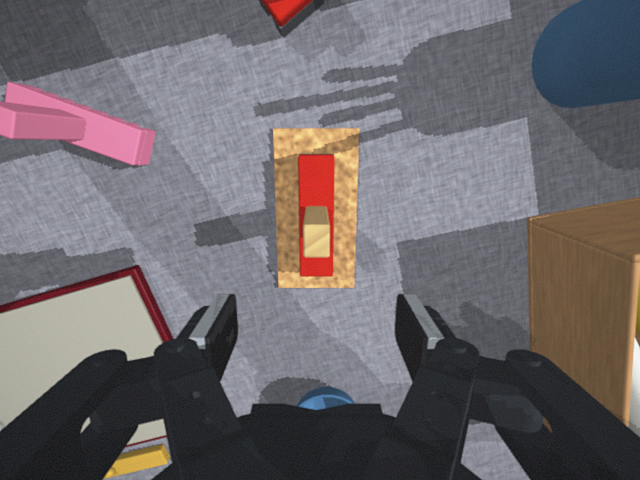

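View pics/t12.png

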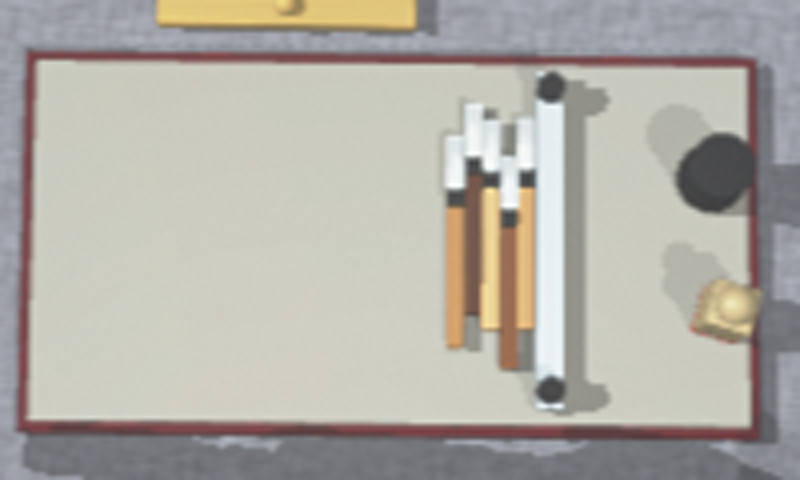

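View pics/s12.png

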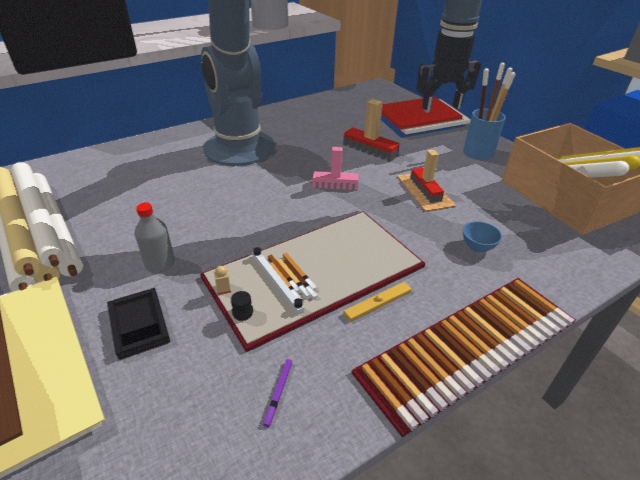

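Run:
```python
from h import *
from rig import robot
np.set_printoptions(precision=4,suppress=True)
m=np.load("m12.npy",allow_pickle=True).item()
a=toplane("wrist",[(273,128),(359,128),(354,287),(278,287)],.005,m);b=toplane("wrist",[(299,154),(334,154),(332,276),(300,276)],.036,m)
print("mat",a.mean(0),"rake",b.mean(0))
print(robot.close_job());st()
```

```text
mat [0.471  0.3204 0.005 ] rake [0.4702 0.3209 0.036 ]
the job is handed in; nothing more can be done
None
the job is handed in; nothing more can be done
```

The job is done and handed in at about 18 s on the robot's clock, well inside the 59 s limit.

- **Rake chosen:** I took the small red rake from the cork mat, gripped across its 20 mm side. The larger red rake and the pink one stayed where they were.
- **Combing:** I held the rake about 2 mm above the felt and swept all five brushes against the rail. I squeezed at 7–9 N for roughly 0.9 s; the highest wrist reading along the push was about 9 N.
- **Row check:** After I backed off, the top view showed the five brushes flat, parallel and touching. The row measures about 49 mm deep (50 mm expected) and sits flush with the rail. The brush ends are staggered lengthwise because I only swept towards the rail.
- **Rake check:** It stands upright, released, within about 1 mm of the mat's centre by the wrist camera: mat (0.471, 0.320), rake (0.470, 0.321).
- **Bystanders:** They look unmoved in the last pictures, and the gripper was clear of everything when I handed in.

Two readings disagreed along the way. The top and wrist cameras differed by 2–3 mm on the rake's position, and I used the wrist value, which fitted better when the jaws closed on the handle. Before release I also corrected a 3 mm offset, with the rake still just above the mat.

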